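Set the soldering station's temperature slider to the set-point clip

ROBOT

A 6-joint arm with a two-finger parallel gripper is mounted at the origin on the work surface. World frame = base frame: x ahead of the robot, y to its left, z up, the work surface at z = 0. Lengths are in mm, angles in rad, forces in N, time in s.
With the tool pointing down it reaches from about 300 to 775 mm from the base axis. Payload 14.6 kg.
Tool frame: the origin (TCP) lies at the very end of the fingers, on their centre line; the grasp point (between the pads) lies 19 mm behind it; z points along the fingers, y is the line along which they close (so a half turn about z gives the same grasp; the last joint's range is limited). The gripper opens to 94 mm and grips with 3 to 60 N. Pads are 16 mm wide; open, the fingers measure 119 mm over their backs; the gripper's body (75 mm by 177 mm) begins 78 mm behind the grasp point.
Start: joints at [1.23, 0.3, 1.521, -0, 1.321, -0.067], TCP at [148.713, 529.503, 205.446] pointing down, gripper open.
Joint ranges: [-3.03, 3.03], [-0.79, 2.21], [0.23, 2.52], [-1.04, 4.18], [0, 3.07], [-2.55, 2.55]. Speed limits (rad/s): [2.22, 2.22, 2.57, 3.14, 3.14, 3.14].

INTERFACE

Orientations are given as [roll, pitch, yaw] about the fixed x, y, z axes, in that order (R = Rz(yaw) Ry(pitch) Rx(roll)).
In Python, from cell import manip gives the robot as it stands. The module is installed in compiled form; this text tells all that it offers.
- The arm moves only by the shell command python3 -m inch 'ROWS' [FORCE]. ROWS is JSON, a list of rows, each an object of numbers: "gripper": the opening, from 0 (shut) to 1 (fully open); "dx", "dy", "dz": the shift along the world's x, y, z in m; "wx", "wy", "wz": the turn, a rotation vector about the world's x, y, z in degrees. A call has exactly 5 rows; each row is the pose to reach, as a shift and turn from the pose commanded when the call began; what a row does not reach only later rows make up. A row lasts 1/12 s, in which the tool goes at most 41.7 mm and 7.16 degrees, less where a joint would pass 70% of its speed; a pose out of reach is approached as far as the arm can. A call with a gripper value outside its range is refused whole. The fingers move at their own pace and stop on an object; FORCE is the grip in N (left out, the last holds). Time passes only in rows, so rows that repeat a pose let the fingers close, or fill a call up. It gives the time, the measured TCP pose, the force, the opening and the grip force at its end, in the units of the state.
- manip.read_state(): the state, without advancing time (a new reading comes with each control period).
- manip.camera(name): name is "scene" or "top" or "wrist"; returns the picture (384x512x3 uint8, blue, green, red); there is no depth.
- manip.camera_info(name): a dict with "camera_matrix" (3x3 intrinsics, pixels), "D" ([k1, k2, p1, p2, k3] as OpenCV has them; the pictures are not rectified), "R" (3x3) and "t" (3): a world point X has camera coordinates R X + t; the wrist camera has in their place "tool_from_camera" (4x4, takes a point from camera to tool coordinates, whose origin is the TCP and whose axes are the flange's). Camera axes: x right, y down, z forward; pixel columns grow to the right and rows downward; lengths in mm; the calibration is good to about 2 mm. A picture is of the moment at which its call begins: read the wrist's pose just before it. camera_info takes no time and is no camera call.
- manip.sign_off(): hands the job in; it is judged then, once.
The state is a dict: "clock": time; "joints": joint angles; "qd": joint speeds; "effort": joint torques, N m; "eef_pos": TCP position; "eef_rot": TCP orientation; "wrist_force": force on the tool from outside, world axes, zero at the start; "moment": the same for the moment, N m; "finger_gap": finger opening in mm; "finger_force": force on a finger pad.
Only numpy, scipy, OpenCV 4.12 (cv2) and the standard library are available. Lean on these libraries where they do the work, as an engineer would, in place of code of your own. Each camera call takes 0.05 s, during which the arm holds its last target. There are 200 camera calls.

TASK

The soldering station has to be brought up to working heat: slide the temperature grip on its top along the track until it stands level with the little metal set-point clip beside the track, then let go of it. Leave the slider of the lamp dimmer, the smaller box next to it, where it is.

Things in the scene. Friction and masses are not known exactly. Their poses are not given: they have to be found in the camera images.
- temp_grip_top (a point): Centre of the top of the soldering station's grip: an upright black paddle, white line on top, 16 mm along the track, 30 mm across, 36 mm tall. The station is a fixed black box, 220 x 130 x 45 mm, with grey top plate, small display and three white buttons; its top is 37 mm below this point and free for 25 mm round the grip. x runs along the track (hotter, away from the robot), y across, z up.
- temp_slider (a joint): Position of the temperature grip along its track in m: 0 at the end nearer the robot, 0.12 at the far end; it grows along the x axis of temp_grip_top. It slides with about 1.5 N of friction and stays where it is left. It starts in the near quarter; the clip stands further along.
- clip_centre (a point): Centre of the set-point clip: a fixed brass block, 10 mm along the track, 18 mm wide, 10 mm tall, on top of the station 51 mm to the -y side of the track's middle line, a thin flat tongue pointing at the track. Same axes as temp_grip_top. The grip is at its target when it has the same x as the clip in these axes.
- dimmer_stub_top (a point): Centre of the top of the lamp dimmer's slider, a round black stub 20 mm in diameter and 30 mm tall on a fixed black box 180 x 90 x 35 mm with a grey top plate, beside the station (left or right of it). x along its track. It is not to be moved.

How it is judged:
By the outcome, as a careful person would: the job done as asked, in the order asked, and still so for the second after the job is handed in, with the robot touching nothing.
It also fails if it takes over 29 s, if anything falls off the work surface, if the arm or the gripper's body presses on something with over 40 N, if the wrist force passes 120 N, or if a joint passes its speed limit or range.

## Working session

There is one attempt and no reset: what is moved stays moved. The work goes in short steps, Python scripts to look and compute and a shell command to move; the robot and the scene stay as the last step left them, time stands still between calls to the robot, and variables do not carry over. Pictures are saved under pics/ and viewed, at most 10 in all, crops included, and the job is handed in when it is done.

```bash
mkdir -p pics
python3 - <<'E'
from cell import manip
import cv2,json
for n in("scene","top","wrist"):
    cv2.imwrite(f"pics/{n}0.png",manip.camera(n)); print(n,{k:(v.tolist() if hasattr(v,'tolist') else v) for k,v in manip.camera_info(n).items()})
s=manip.read_state();print(s["clock"],s["eef_pos"],s["eef_rot"])
E
```

```text
scene {'camera_matrix': [[438.0026633778678, 0.0, 251.17281039630058], [0.0, 438.0026633778678, 192.44464046284364], [0.0, 0.0, 1.0]], 'D': [-0.1644322817709993, 0.0, 0.0, 0.0, 0.0], 'R': [[0.8923367821209386, 0.45124916560966066, 0.0104526461067578], [0.2885332301966432, -0.5524546992486463, -0.7820117520538795], [-0.3471075371500007, 0.7008337861538015, -0.6231760279720235]], 't': [-498.92481701253126, -86.01487528844031, 917.542897592446]}
top {'camera_matrix': [[446.6931474215748, 0.0, 255.92395146828105], [0.0, 446.6931474215748, 190.68148451819053], [0.0, 0.0, 1.0]], 'D': [-0.17410181045474907, 0.0, 0.0, 0.0, 0.0], 'R': [[-0.17006356849375098, -0.9854321276943612, 0.0013799923679233771], [-0.9565026585768881, 0.16473382967524325, -0.2407601077750905], [0.2370254138410405, -0.0422644894479065, -0.9705836729129496]], 't': [54.31323107390642, 563.1502907059119, 705.1536702160457]}
wrist {'camera_matrix': [[345.24785920538966, 0.0, 253.38115106405124], [0.0, 345.24785920538966, 193.40480135248978], [0.0, 0.0, 1.0]], 'D': [-0.10232289151176814, 0.0, 0.0, 0.0, 0.0], 'tool_from_camera': [[-0.0004244579980378624, -0.9649457993485411, -0.26244889817831185, 75.58904914801822], [0.9999995063423935, -0.0006453670290177075, 0.000755523900325413, 0.2625042969167657], [-0.0008984154796127005, -0.26244844793025507, 0.9649455969269062, -177.52962371350313], [0.0, 0.0, 0.0, 1.0]]}
0.15 [148.65626986 529.32477603 205.02638444] [-3.14071962e+00 -4.48035771e-05  2.86781347e+00]
```

View pics/top0.png

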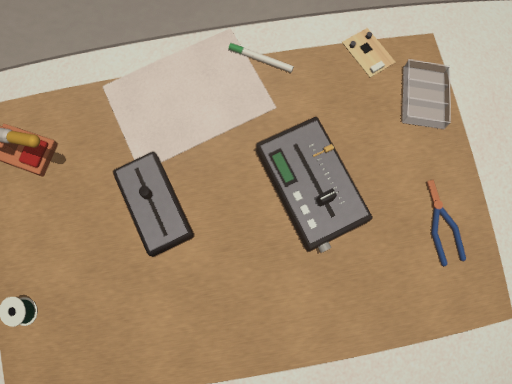

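View pics/scene0.png

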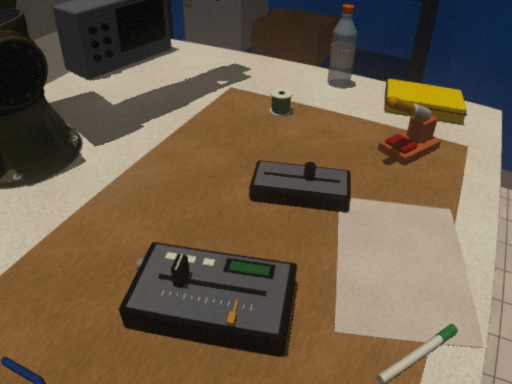

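The top view shows the station at about (313,183) px, the grip at (327,198) and the clip at (326,150). The dimmer is on the left, with its stub at (145,191). The scene view shows the same layout: grip (180,270), clip (233,313). I'll enlarge both to read exact pixels.

Run:
```python
import cv2,numpy as np
a=cv2.imread("pics/top0.png")[110:260,240:390]; b=cv2.imread("pics/scene0.png")[230:360,115:305]
cv2.imwrite("pics/t1.png",cv2.resize(a,(600,600),interpolation=cv2.INTER_CUBIC))
cv2.imwrite("pics/s1.png",cv2.resize(b,(760,520),interpolation=cv2.INTER_CUBIC))
```

```text
(no output)
```

View pics/t1.png

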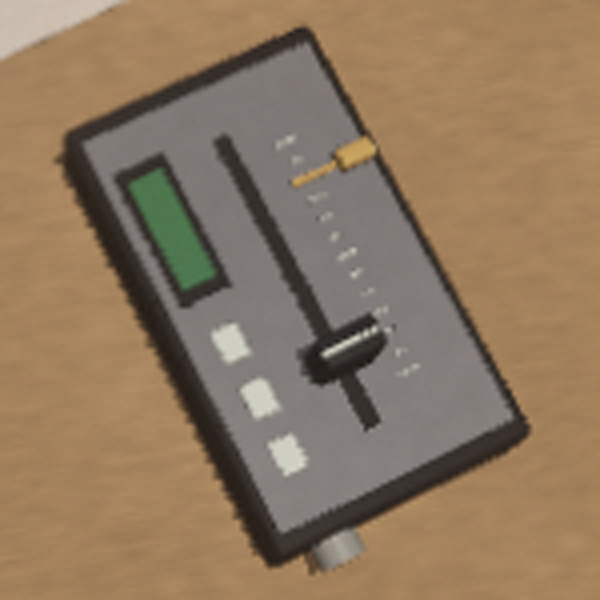

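View pics/s1.png

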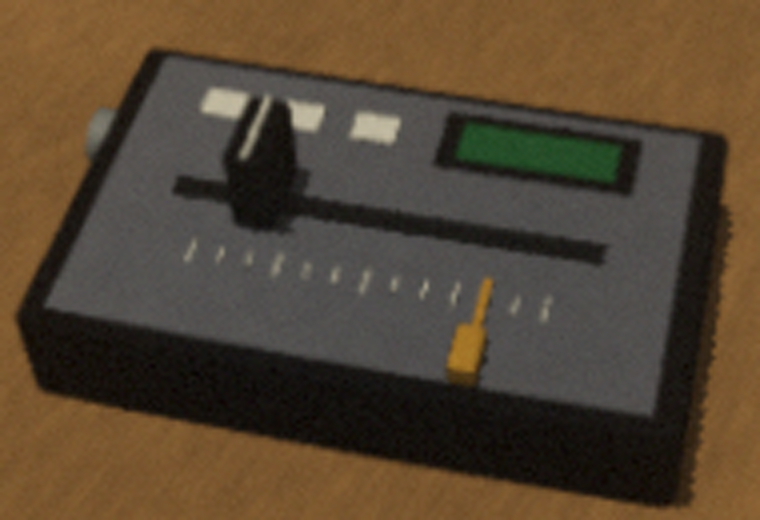

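Top crop: the slot runs from (222,140) to (372,424), the grip's white line from (322,357) to (384,326), and the clip top is at about (356,152). Scene crop: white line (265,97)–(244,157), slot (178,186)–(605,254), clip tongue (487,280) to block (467,345).

```bash
cat > h.py <<'E'
import cv2,numpy as np
from cell import manip
def ray(n,uv,pose=None):
    i=manip.camera_info(n); K=np.array(i["camera_matrix"])
    p=cv2.undistortPoints(np.array([[uv]],float),K,np.array(i["D"]))[0,0]; d=np.r_[p,1]
    if n=="wrist":
        from scipy.spatial.transform import Rotation as S
        T=np.array(i["tool_from_camera"]);R=S.from_euler("xyz",pose[1]).as_matrix()
        return R@T[:3,3]+pose[0],R@T[:3,:3]@d
    R=np.array(i["R"]); return -R.T@np.array(i["t"]),R.T@d
def atz(n,uv,z,pose=None):
    o,d=ray(n,uv,pose); return o+d*(z-o[2])/d[2]
E
python3 - <<'E'
from h import *
np.set_printoptions(precision=1,suppress=True)
T=lambda u,v:("top",((u+.5)/4-.5+240,(v+.5)/4-.5+110))
S=lambda u,v:("scene",((u+.5)/4-.5+115,(v+.5)/4-.5+230))
P={}
for k,f,u,v,z in [("slotF",T,222,140,45),("slotN",T,372,424,45),("slotF",S,605,254,45),("slotN",S,178,186,45),
 ("lineL",T,322,357,82),("lineR",T,384,326,82),("lineL",S,265,97,82),("lineR",S,244,157,82),
 ("tongue",T,293,184,46),("tongue",S,487,280,46),("clip",T,356,153,55),("clip",S,469,333,55),
 ("platFR",T,308,40,45),("platNR",T,518,425,45),("platFR",S,655,414,45),("platNR",S,47,307,45)]:
    p=atz(*f(u,v),z); P[k,f is T]=p; print(k,p)
for b in(True,False):
    d=P["slotF",b]-P["slotN",b]; L=np.linalg.norm(d); d/=L; g=(P["lineL",b]+P["lineR",b])/2
    n=np.array([-d[1],d[0],0])
    r=lambda p:np.array([(p-P["slotN",b])@d,(p-P["slotN",b])@n])
    print("yaw",np.degrees(np.arctan2(d[1],d[0])),"L",L,"grip",g,r(g),"clip",r(P["clip",b]),"tongue",r(P["tongue",b]))
E
```

```text
slotF [ 643.8 -129.1   45. ]
slotN [ 502.  -169.5   45. ]
slotF [ 644.1 -125.6   45. ]
slotN [ 500.6 -167.7   45. ]
lineL [ 528.3 -146.8   82. ]
lineR [ 537.  -175.9   82. ]
lineL [ 526.4 -145.6   82. ]
lineR [ 535.2 -171.1   82. ]
tongue [ 617.1 -157.    46. ]
tongue [ 614.7 -153.8   46. ]
clip [ 624.2 -186.8   55. ]
clip [ 622.9 -180.8   55. ]
platFR [ 686.  -178.8   45. ]
platNR [ 490.1 -234.4   45. ]
platFR [ 684.7 -175.1   45. ]
platNR [ 493.  -230.9   45. ]
yaw 15.877901805824214 L 147.44593625928368 grip [ 532.7 -161.3   82. ] [31.7 -0.5] clip [112.8 -50. ] tongue [114.2 -19.5]
yaw 16.332182367850738 L 149.5391502410126 grip [ 530.8 -158.4   82. ] [31.6  0.4] clip [113.7 -46.9] tongue [113.4 -18.8]
```

Both cameras agree on a track yaw of about 16.1°, the grip at about (532, −160), and about 81.5 mm of travel to the clip. I'll go above the grip with the fingers closing along the track, which needs a tool turn of −58.2°.

```bash
python3 -m inch '[{"dx":0.015,"dy":-0.03,"wz":-3,"gripper":1},{"dx":0.033,"dy":-0.063,"wz":-6,"gripper":1},{"dx":0.052,"dy":-0.097,"wz":-9,"gripper":1},{"dx":0.071,"dy":-0.131,"wz":-12,"gripper":1},{"dx":0.09,"dy":-0.165,"wz":-15,"gripper":1}]'
python3 -m inch '[{"dx":0.019,"dy":-0.035,"wz":-3,"gripper":1},{"dx":0.038,"dy":-0.07,"wz":-6,"gripper":1},{"dx":0.057,"dy":-0.105,"wz":-9,"gripper":1},{"dx":0.076,"dy":-0.14,"wz":-12,"gripper":1},{"dx":0.095,"dy":-0.175,"wz":-15,"gripper":1}]'
python3 -m inch '[{"dx":0.019,"dy":-0.035,"wz":-3,"gripper":1},{"dx":0.038,"dy":-0.07,"wz":-6,"gripper":1},{"dx":0.057,"dy":-0.105,"wz":-9,"gripper":1},{"dx":0.076,"dy":-0.14,"wz":-12,"gripper":1},{"dx":0.095,"dy":-0.175,"wz":-15,"gripper":1}]'
python3 -m inch '[{"dx":0.019,"dy":-0.035,"wz":-3,"gripper":1},{"dx":0.038,"dy":-0.07,"wz":-6,"gripper":1},{"dx":0.057,"dy":-0.105,"wz":-9,"gripper":1},{"dx":0.076,"dy":-0.14,"wz":-12,"gripper":1},{"dx":0.095,"dy":-0.175,"wz":-13.2,"gripper":1}]'
```

```text
validation failed for argument at $[0]...
validation failed for argument at $[0]...
validation failed for argument at $[0]...
validation failed for argument at $[0]...
```

All four calls were refused. The likely cause is that every key is required, so I'll test one call with all of them.

```bash
python3 -m inch '[{"gripper":1,"dx":0.015,"dy":-0.03,"dz":0,"wx":0,"wy":0,"wz":-3},{"gripper":1,"dx":0.033,"dy":-0.063,"dz":0,"wx":0,"wy":0,"wz":-6},{"gripper":1,"dx":0.052,"dy":-0.097,"dz":0,"wx":0,"wy":0,"wz":-9},{"gripper":1,"dx":0.071,"dy":-0.131,"dz":0,"wx":0,"wy":0,"wz":-12},{"gripper":1,"dx":0.09,"dy":-0.165,"dz":0,"wx":0,"wy":0,"wz":-15}]'
```

```text
clock: 0.57
eef_pos: [239.0, 362.8, 205.2]
eef_rot: [-3.141, 0.0, 2.604]
wrist_force: [1.2, 0.9, 1.1]
finger_gap: 93.9
finger_force: 0.0
```

```bash
python3 -m inch '[{"gripper":1,"dx":0.019,"dy":-0.035,"dz":0,"wx":0,"wy":0,"wz":-3},{"gripper":1,"dx":0.038,"dy":-0.07,"dz":0,"wx":0,"wy":0,"wz":-6},{"gripper":1,"dx":0.057,"dy":-0.105,"dz":0,"wx":0,"wy":0,"wz":-9},{"gripper":1,"dx":0.077,"dy":-0.14,"dz":0,"wx":0,"wy":0,"wz":-12},{"gripper":1,"dx":0.097,"dy":-0.175,"dz":0,"wx":0,"wy":0,"wz":-15}]'
python3 -m inch '[{"gripper":1,"dx":0.019,"dy":-0.035,"dz":0,"wx":0,"wy":0,"wz":-3},{"gripper":1,"dx":0.038,"dy":-0.07,"dz":0,"wx":0,"wy":0,"wz":-6},{"gripper":1,"dx":0.057,"dy":-0.105,"dz":0,"wx":0,"wy":0,"wz":-9},{"gripper":1,"dx":0.077,"dy":-0.14,"dz":0,"wx":0,"wy":0,"wz":-12},{"gripper":1,"dx":0.097,"dy":-0.175,"dz":0,"wx":0,"wy":0,"wz":-15}]'
python3 -m inch '[{"gripper":1,"dx":0.03,"dy":-0.055,"dz":0,"wx":0,"wy":0,"wz":-4},{"gripper":1,"dx":0.06,"dy":-0.105,"dz":0,"wx":0,"wy":0,"wz":-8},{"gripper":1,"dx":0.08,"dy":-0.14,"dz":0,"wx":0,"wy":0,"wz":-11},{"gripper":1,"dx":0.099,"dy":-0.1745,"dz":0,"wx":0,"wy":0,"wz":-13.2},{"gripper":1,"dx":0.099,"dy":-0.1745,"dz":0,"wx":0,"wy":0,"wz":-13.2}]'
python3 - <<'E'
from h import *
s=manip.read_state();print(s["clock"],s["eef_pos"],s["eef_rot"],s["joints"])
cv2.imwrite("pics/w1.png",manip.camera("wrist"))
E
```

```text
clock: 0.98
eef_pos: [336.1, 187.7, 205.6]
eef_rot: [3.141, 0.0, 2.342]
wrist_force: [0.8, 0.1, 0.1]
finger_gap: 94.5
finger_force: 0.0
clock: 1.4
eef_pos: [433.2, 12.4, 205.5]
eef_rot: [3.141, 0.0, 2.08]
wrist_force: [1.0, -0.0, 0.5]
finger_gap: 94.1
finger_force: 0.0
clock: 1.82
eef_pos: [532.4, -162.7, 205.0]
eef_rot: [-3.141, -0.0, 1.848]
wrist_force: [0.7, 1.2, -0.9]
finger_gap: 93.7
finger_force: 0.0
1.8167 [ 532.38142861 -162.66446129  205.00423825] [-3.14124035e+00 -1.52704075e-04  1.84843716e+00] [-3.62284559e-01  3.15375750e-01  1.50187451e+00 -9.06130560e-05
  1.32471618e+00 -6.39903328e-01]
```

View pics/w1.png

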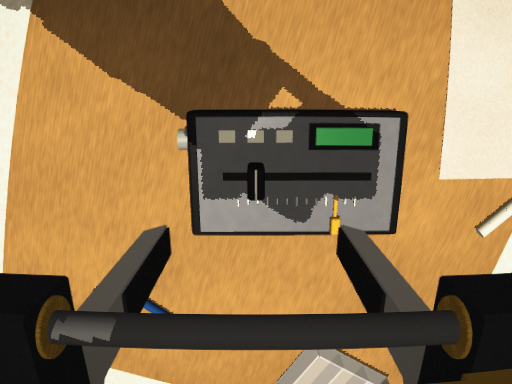

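The wrist view shows the grip's white line at about (255.5,182), the slot from (223,176) to (371,176), the clip block at (335,223) and its tongue tip at (335,198). I'll triangulate from the wrist as a check.

Run:
```python
from h import *
s=([532.4,-162.7,205.0],[-3.1412,-.00015,1.8484])
A=lambda u,v,z:atz("wrist",(u,v),z,s)
N,F=A(223,176.5,45),A(371,176.5,45); d=(F-N)/np.linalg.norm(F-N)
g=A(255.5,182,82)
print(N,F,np.degrees(np.arctan2(d[1],d[0])),g)
for p in (g,A(335.5,198,46),A(335,223,55)): print((p-N)@d,(p-N)@[-d[1],d[0],0])
```

```text
[ 503.33666248 -168.69663448   45.        ] [ 647.04070824 -127.62593171   45.        ] 15.949968099118333 [ 533.54109891 -156.93379566   82.        ]
32.27402959020808 3.0098789103790127
114.10643451312917 -22.26283904816486
113.03018343160771 -46.03460486823167
```

All three views agree. I'll descend to z ≈ 52 and close with moderate force.

```bash
python3 -m inch '[{"gripper":1,"dx":0,"dy":0,"dz":-0.035,"wx":0,"wy":0,"wz":0},{"gripper":1,"dx":0,"dy":0,"dz":-0.075,"wx":0,"wy":0,"wz":0},{"gripper":1,"dx":0,"dy":0,"dz":-0.11,"wx":0,"wy":0,"wz":0},{"gripper":1,"dx":0,"dy":0,"dz":-0.135,"wx":0,"wy":0,"wz":0},{"gripper":1,"dx":0,"dy":0,"dz":-0.152,"wx":0,"wy":0,"wz":0}]' 15
python3 -m inch '[{"gripper":0.6,"dx":0,"dy":0,"dz":0,"wx":0,"wy":0,"wz":0},{"gripper":0.4,"dx":0,"dy":0,"dz":0,"wx":0,"wy":0,"wz":0},{"gripper":0,"dx":0,"dy":0,"dz":0,"wx":0,"wy":0,"wz":0},{"gripper":0,"dx":0,"dy":0,"dz":0,"wx":0,"wy":0,"wz":0},{"gripper":0,"dx":0,"dy":0,"dz":0,"wx":0,"wy":0,"wz":0}]' 15
python3 -m inch '[{"gripper":0,"dx":0,"dy":0,"dz":0,"wx":0,"wy":0,"wz":0},{"gripper":0,"dx":0,"dy":0,"dz":0,"wx":0,"wy":0,"wz":0},{"gripper":0,"dx":0,"dy":0,"dz":0,"wx":0,"wy":0,"wz":0},{"gripper":0,"dx":0,"dy":0,"dz":0,"wx":0,"wy":0,"wz":0},{"gripper":0,"dx":0,"dy":0,"dz":0,"wx":0,"wy":0,"wz":0}]' 15
```

```text
clock: 2.28
eef_pos: [530.3, -159.5, 50.3]
eef_rot: [-3.139, -0.002, 1.852]
wrist_force: [0.5, 0.3, 0.9]
finger_gap: 94.0
finger_force: 0.0
clock: 2.7
eef_pos: [532.3, -160.2, 54.8]
eef_rot: [3.14, 0.001, 1.852]
wrist_force: [0.3, -0.5, 0.5]
finger_gap: 63.8
finger_force: 0.0
clock: 3.12
eef_pos: [531.7, -160.0, 53.5]
eef_rot: [3.142, 0.0, 1.852]
wrist_force: [-0.4, -0.7, 0.2]
finger_gap: 30.6
finger_force: 0.0
```

```bash
python3 -m inch '[{"gripper":0,"dx":0,"dy":0,"dz":0,"wx":0,"wy":0,"wz":0},{"gripper":0,"dx":0,"dy":0,"dz":0,"wx":0,"wy":0,"wz":0},{"gripper":0,"dx":0,"dy":0,"dz":0,"wx":0,"wy":0,"wz":0},{"gripper":0,"dx":0,"dy":0,"dz":0,"wx":0,"wy":0,"wz":0},{"gripper":0,"dx":0,"dy":0,"dz":0,"wx":0,"wy":0,"wz":0}]' 15
```

```text
clock: 3.53
eef_pos: [531.8, -160.0, 53.4]
eef_rot: [3.141, -0.0, 1.852]
wrist_force: [2.5, -0.1, -0.8]
finger_gap: 15.6
finger_force: 15.0
```

The grip is held (gap 15.6 mm, 15 N). Now slide 81.4 mm along the track: dx 78.2 mm, dy 22.5 mm.

```bash
python3 -m inch '[{"gripper":0,"dx":0.006,"dy":0.0017,"dz":0,"wx":0,"wy":0,"wz":0},{"gripper":0,"dx":0.016,"dy":0.0046,"dz":0,"wx":0,"wy":0,"wz":0},{"gripper":0,"dx":0.027,"dy":0.0078,"dz":0,"wx":0,"wy":0,"wz":0},{"gripper":0,"dx":0.038,"dy":0.0109,"dz":0,"wx":0,"wy":0,"wz":0},{"gripper":0,"dx":0.048,"dy":0.0138,"dz":0,"wx":0,"wy":0,"wz":0}]'
python3 -m inch '[{"gripper":0,"dx":0.01,"dy":0.0029,"dz":0,"wx":0,"wy":0,"wz":0},{"gripper":0,"dx":0.019,"dy":0.0055,"dz":0,"wx":0,"wy":0,"wz":0},{"gripper":0,"dx":0.026,"dy":0.0075,"dz":0,"wx":0,"wy":0,"wz":0},{"gripper":0,"dx":0.0302,"dy":0.0087,"dz":0,"wx":0,"wy":0,"wz":0},{"gripper":0,"dx":0.0302,"dy":0.0087,"dz":0,"wx":0,"wy":0,"wz":0}]'
python3 -m inch '[{"gripper":0,"dx":0,"dy":0,"dz":0,"wx":0,"wy":0,"wz":0},{"gripper":0,"dx":0,"dy":0,"dz":0,"wx":0,"wy":0,"wz":0},{"gripper":0,"dx":0,"dy":0,"dz":0,"wx":0,"wy":0,"wz":0},{"gripper":0,"dx":0,"dy":0,"dz":0,"wx":0,"wy":0,"wz":0},{"gripper":0,"dx":0,"dy":0,"dz":0,"wx":0,"wy":0,"wz":0}]'
python3 - <<'E'
from h import *
s=manip.read_state();print(s["clock"],s["eef_pos"],s["eef_rot"])
a=manip.camera("wrist");b=manip.camera("top")[120:220,265:365]
cv2.imwrite("pics/w2.png",np.hstack([cv2.resize(a[100:300,150:350],(400,400),interpolation=2),cv2.resize(b,(400,400),interpolation=2)]))
E
```

```text
clock: 3.95
eef_pos: [580.4, -146.0, 53.4]
eef_rot: [-3.141, -0.0, 1.852]
wrist_force: [-1.5, 0.0, 2.4]
finger_gap: 15.7
finger_force: 15.0
clock: 4.37
eef_pos: [610.7, -137.2, 53.5]
eef_rot: [3.141, 0.0, 1.852]
wrist_force: [1.1, 0.8, 0.8]
finger_gap: 15.9
finger_force: 15.0
clock: 4.78
eef_pos: [609.7, -137.5, 53.4]
eef_rot: [-3.141, -0.0, 1.852]
wrist_force: [0.2, 0.5, 0.1]
finger_gap: 15.8
finger_force: 15.0
4.7833 [ 609.73286045 -137.51585734   53.43471708] [-3.14148020e+00 -1.65060427e-04  1.85187829e+00]
```

View pics/w2.png

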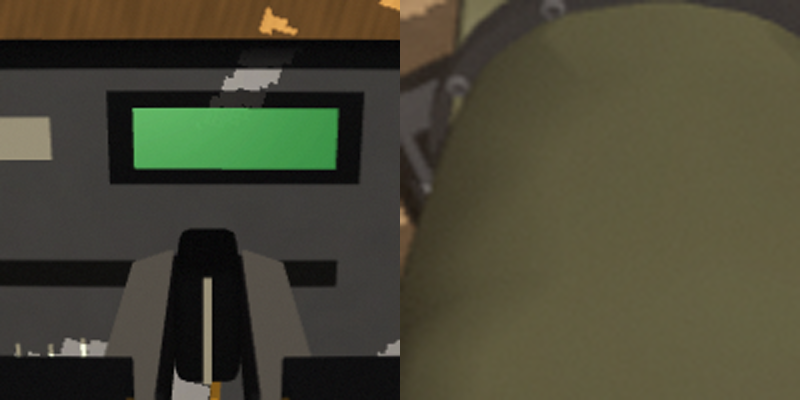

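In the left crop the grip's line is at (207,330), with the tongue just visible behind it near (215,390). The arm blocks the top camera. I'll release, rise and check with a clear view.

```bash
python3 -m inch '[{"gripper":0.6,"dx":0,"dy":0,"dz":0,"wx":0,"wy":0,"wz":0},{"gripper":0.6,"dx":0,"dy":0,"dz":0,"wx":0,"wy":0,"wz":0},{"gripper":0.6,"dx":0,"dy":0,"dz":0,"wx":0,"wy":0,"wz":0},{"gripper":0.6,"dx":0,"dy":0,"dz":0,"wx":0,"wy":0,"wz":0},{"gripper":0.6,"dx":0,"dy":0,"dz":0,"wx":0,"wy":0,"wz":0}]'
python3 -m inch '[{"gripper":0.6,"dx":0,"dy":0,"dz":0.01,"wx":0,"wy":0,"wz":0},{"gripper":0.6,"dx":0,"dy":0,"dz":0.035,"wx":0,"wy":0,"wz":0},{"gripper":0.6,"dx":0,"dy":0,"dz":0.065,"wx":0,"wy":0,"wz":0},{"gripper":0.6,"dx":0,"dy":0,"dz":0.085,"wx":0,"wy":0,"wz":0},{"gripper":0.6,"dx":0,"dy":0,"dz":0.1,"wx":0,"wy":0,"wz":0}]'
python3 -m inch '[{"gripper":0.6,"dx":0,"dy":0,"dz":0.01,"wx":0,"wy":0,"wz":0},{"gripper":0.6,"dx":0,"dy":0,"dz":0.02,"wx":0,"wy":0,"wz":0},{"gripper":0.6,"dx":0,"dy":0,"dz":0.02,"wx":0,"wy":0,"wz":0},{"gripper":0.6,"dx":0,"dy":0,"dz":0.02,"wx":0,"wy":0,"wz":0},{"gripper":0.6,"dx":0,"dy":0,"dz":0.02,"wx":0,"wy":0,"wz":0}]'
python3 - <<'E'
from h import *
s=manip.read_state();print(s["clock"],s["eef_pos"],s["eef_rot"])
a=manip.camera("wrist")
b=manip.camera("scene")[230:360,115:305]
cv2.imwrite("pics/w3.png",cv2.resize(a[120:270,160:360],(800,600),interpolation=2))
cv2.imwrite("pics/s3.png",cv2.resize(b,(760,520),interpolation=2))
E
```

```text
clock: 5.3
eef_pos: [609.9, -137.5, 53.4]
eef_rot: [-3.141, 0.0, 1.852]
wrist_force: [-0.2, -0.2, -0.2]
finger_gap: 45.9
finger_force: 0.0
clock: 5.72
eef_pos: [610.5, -137.7, 156.8]
eef_rot: [3.139, 0.002, 1.852]
wrist_force: [-0.9, 0.4, -0.3]
finger_gap: 56.2
finger_force: 0.0
clock: 6.13
eef_pos: [609.5, -137.4, 172.4]
eef_rot: [-3.14, -0.001, 1.852]
wrist_force: [0.4, 0.4, 0.3]
finger_gap: 56.3
finger_force: 0.0
6.1333 [ 609.54435963 -137.39901691  172.3721281 ] [-3.14019418e+00 -8.41950137e-04  1.85205465e+00]
```

View pics/w3.png

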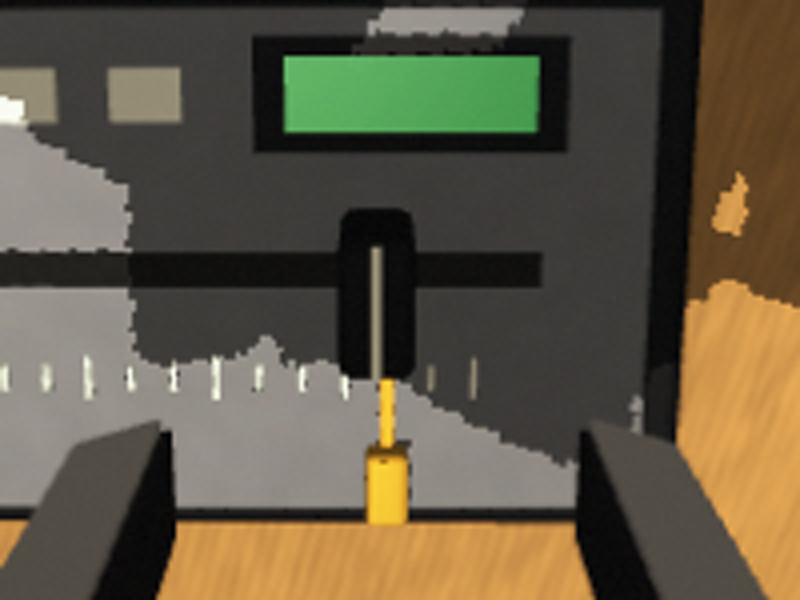

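View pics/s3.png

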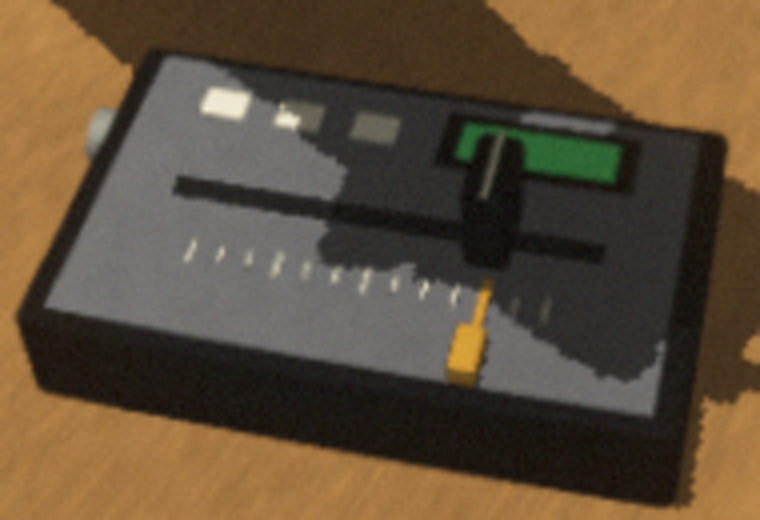

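Wrist crop: white line at (376.5,312), tongue at x≈387.5, block top at (387,450–520). In the scene crop the line runs (501,135)–(486,198), with the clip unchanged. It looks about 2 mm short, so I'll quantify that.

Run:
```python
from h import *
s=([609.6,-137.4,172.9],[-3.1408,-.0004,1.852])
W=lambda u,v,z:atz("wrist",((u+.5)/4-.5+160,(v+.5)/4-.5+120),z,s)
S=lambda u,v,z:atz("scene",((u+.5)/4-.5+115,(v+.5)/4-.5+230),z)
d=np.array([np.cos(.2795),np.sin(.2795),0])
for n,g,c in[("w",W(376.5,312,82),[W(388,412,46),W(388,450,55),W(387,520,47)]),
 ("s",S(493.5,166.5,82),[S(487,280,46),S(477,322,46),S(469,333,55)])]:
    print(n,g,[round(float((p-g)@d),2) for p in c])
```

```text
w [ 610.6283478  -137.26556573   82.        ] [2.79, 2.73, 2.65]
s [ 608.52484165 -137.06721706   82.        ] [1.27, 1.69, 1.72]
```

The wrist view, which is the sharper one, says 2.7 mm short; the scene view says about 1.6 mm. I'll regrasp and move 2.4 mm further.

```bash
python3 -m inch '[{"gripper":0.6,"dx":0,"dy":0,"dz":-0.03,"wx":0,"wy":0,"wz":0},{"gripper":0.6,"dx":0,"dy":0,"dz":-0.065,"wx":0,"wy":0,"wz":0},{"gripper":0.6,"dx":0,"dy":0,"dz":-0.09,"wx":0,"wy":0,"wz":0},{"gripper":0.6,"dx":0,"dy":0,"dz":-0.11,"wx":0,"wy":0,"wz":0},{"gripper":0.6,"dx":0,"dy":0,"dz":-0.12,"wx":0,"wy":0,"wz":0}]'
python3 -m inch '[{"gripper":0.4,"dx":0,"dy":0,"dz":0,"wx":0,"wy":0,"wz":0},{"gripper":0.2,"dx":0,"dy":0,"dz":0,"wx":0,"wy":0,"wz":0},{"gripper":0,"dx":0,"dy":0,"dz":0,"wx":0,"wy":0,"wz":0},{"gripper":0,"dx":0,"dy":0,"dz":0,"wx":0,"wy":0,"wz":0},{"gripper":0,"dx":0,"dy":0,"dz":0,"wx":0,"wy":0,"wz":0}]' 15
python3 -m inch '[{"gripper":0,"dx":0,"dy":0,"dz":0,"wx":0,"wy":0,"wz":0},{"gripper":0,"dx":0,"dy":0,"dz":0,"wx":0,"wy":0,"wz":0},{"gripper":0,"dx":0,"dy":0,"dz":0,"wx":0,"wy":0,"wz":0},{"gripper":0,"dx":0,"dy":0,"dz":0,"wx":0,"wy":0,"wz":0},{"gripper":0,"dx":0,"dy":0,"dz":0,"wx":0,"wy":0,"wz":0}]' 15
python3 -m inch '[{"gripper":0,"dx":0.0006,"dy":0.0002,"dz":0,"wx":0,"wy":0,"wz":0},{"gripper":0,"dx":0.0012,"dy":0.0004,"dz":0,"wx":0,"wy":0,"wz":0},{"gripper":0,"dx":0.0023,"dy":0.0007,"dz":0,"wx":0,"wy":0,"wz":0},{"gripper":0,"dx":0.0023,"dy":0.0007,"dz":0,"wx":0,"wy":0,"wz":0},{"gripper":0,"dx":0.0023,"dy":0.0007,"dz":0,"wx":0,"wy":0,"wz":0}]'
python3 -m inch '[{"gripper":0.6,"dx":0,"dy":0,"dz":0,"wx":0,"wy":0,"wz":0},{"gripper":0.6,"dx":0,"dy":0,"dz":0,"wx":0,"wy":0,"wz":0},{"gripper":0.6,"dx":0,"dy":0,"dz":0,"wx":0,"wy":0,"wz":0},{"gripper":0.6,"dx":0,"dy":0,"dz":0,"wx":0,"wy":0,"wz":0},{"gripper":0.6,"dx":0,"dy":0,"dz":0,"wx":0,"wy":0,"wz":0}]'
python3 -m inch '[{"gripper":0.6,"dx":0,"dy":0,"dz":0.01,"wx":0,"wy":0,"wz":0},{"gripper":0.6,"dx":0,"dy":0,"dz":0.035,"wx":0,"wy":0,"wz":0},{"gripper":0.6,"dx":0,"dy":0,"dz":0.065,"wx":0,"wy":0,"wz":0},{"gripper":0.6,"dx":0,"dy":0,"dz":0.09,"wx":0,"wy":0,"wz":0},{"gripper":0.6,"dx":0,"dy":0,"dz":0.11,"wx":0,"wy":0,"wz":0}]'
python3 -m inch '[{"gripper":1,"dx":0,"dy":0,"dz":0.01,"wx":0,"wy":0,"wz":0},{"gripper":1,"dx":0,"dy":0,"dz":0.01,"wx":0,"wy":0,"wz":0},{"gripper":1,"dx":0,"dy":0,"dz":0.01,"wx":0,"wy":0,"wz":0},{"gripper":1,"dx":0,"dy":0,"dz":0.01,"wx":0,"wy":0,"wz":0},{"gripper":1,"dx":0,"dy":0,"dz":0.01,"wx":0,"wy":0,"wz":0}]'
python3 - <<'E'
from h import *
s=manip.read_state();print(s["clock"],s["eef_pos"],s["eef_rot"])
a=manip.camera("wrist")
cv2.imwrite("pics/w4.png",cv2.resize(a[120:270,160:360],(800,600),interpolation=2))
E
```

```text
clock: 6.65
eef_pos: [608.4, -137.1, 49.9]
eef_rot: [-3.138, -0.002, 1.852]
wrist_force: [-0.2, 0.2, -0.1]
finger_gap: 56.7
finger_force: 0.0
clock: 7.07
eef_pos: [610.4, -137.6, 54.7]
eef_rot: [3.14, 0.001, 1.852]
wrist_force: [-0.4, -0.4, -0.5]
finger_gap: 26.3
finger_force: 0.0
clock: 7.48
eef_pos: [610.1, -137.6, 54.0]
eef_rot: [3.141, 0.0, 1.852]
wrist_force: [-1.7, -0.4, 4.6]
finger_gap: 16.0
finger_force: 15.0
clock: 7.9
eef_pos: [612.6, -136.9, 54.0]
eef_rot: [3.141, 0.001, 1.852]
wrist_force: [0.2, 0.7, 5.4]
finger_gap: 15.6
finger_force: 15.0
clock: 8.32
eef_pos: [612.2, -136.8, 53.3]
eef_rot: [-3.141, -0.0, 1.852]
wrist_force: [0.8, -0.1, -0.2]
finger_gap: 46.0
finger_force: 0.0
clock: 8.73
eef_pos: [612.6, -136.9, 166.6]
eef_rot: [3.14, 0.001, 1.852]
wrist_force: [-0.5, -0.5, 0.7]
finger_gap: 56.6
finger_force: 0.0
clock: 9.15
eef_pos: [611.7, -136.7, 171.9]
eef_rot: [-3.139, -0.001, 1.852]
wrist_force: [-0.0, -0.1, 0.5]
finger_gap: 86.7
finger_force: 0.0
9.15 [ 611.68608327 -136.65908104  171.8563865 ] [-3.13947939e+00 -1.31238639e-03  1.85197740e+00]
```

View pics/w4.png

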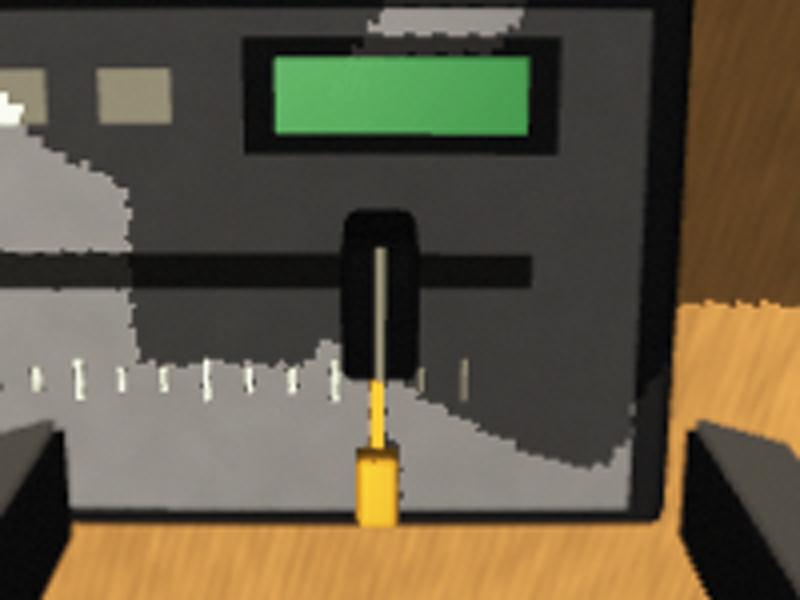

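The line is at x≈380.5 and the clip at x≈377, so they're nearly level, maybe slightly past. I'll move the arm aside to get an unobstructed top and scene check.

```bash
python3 -m inch '[{"gripper":1,"dx":-0.019,"dy":0.035,"dz":0.01,"wx":0,"wy":0,"wz":0},{"gripper":1,"dx":-0.038,"dy":0.07,"dz":0.02,"wx":0,"wy":0,"wz":0},{"gripper":1,"dx":-0.057,"dy":0.105,"dz":0.03,"wx":0,"wy":0,"wz":0},{"gripper":1,"dx":-0.076,"dy":0.14,"dz":0.03,"wx":0,"wy":0,"wz":0},{"gripper":1,"dx":-0.095,"dy":0.175,"dz":0.03,"wx":0,"wy":0,"wz":0}]'
python3 -m inch '[{"gripper":1,"dx":-0.019,"dy":0.035,"dz":0,"wx":0,"wy":0,"wz":0},{"gripper":1,"dx":-0.038,"dy":0.07,"dz":0,"wx":0,"wy":0,"wz":0},{"gripper":1,"dx":-0.057,"dy":0.105,"dz":0,"wx":0,"wy":0,"wz":0},{"gripper":1,"dx":-0.076,"dy":0.14,"dz":0,"wx":0,"wy":0,"wz":0},{"gripper":1,"dx":-0.095,"dy":0.175,"dz":0,"wx":0,"wy":0,"wz":0}]'
python3 -m inch '[{"gripper":1,"dx":-0.015,"dy":0.035,"dz":0,"wx":0,"wy":0,"wz":0},{"gripper":1,"dx":-0.03,"dy":0.07,"dz":0,"wx":0,"wy":0,"wz":0},{"gripper":1,"dx":-0.045,"dy":0.105,"dz":0,"wx":0,"wy":0,"wz":0},{"gripper":1,"dx":-0.06,"dy":0.14,"dz":0,"wx":0,"wy":0,"wz":0},{"gripper":1,"dx":-0.075,"dy":0.175,"dz":0,"wx":0,"wy":0,"wz":0}]'
python3 - <<'E'
from h import *
a=np.mean([manip.camera("top") for _ in range(4)],0).astype(np.uint8)[130:210,280:360]
b=np.mean([manip.camera("scene") for _ in range(4)],0).astype(np.uint8)[250:330,200:280]
cv2.imwrite("pics/f.png",np.hstack([cv2.resize(x,(400,400),interpolation=2) for x in(a,b)]))
E
```

```text
clock: 9.62
eef_pos: [516.1, 39.5, 203.3]
eef_rot: [3.141, 0.0, 1.852]
wrist_force: [1.2, 0.3, -0.2]
finger_gap: 94.2
finger_force: 0.0
clock: 10.03
eef_pos: [420.8, 214.5, 203.0]
eef_rot: [-3.141, 0.0, 1.852]
wrist_force: [0.6, 0.3, -0.3]
finger_gap: 93.9
finger_force: 0.0
clock: 10.45
eef_pos: [345.9, 389.7, 202.9]
eef_rot: [-3.141, 0.0, 1.852]
wrist_force: [0.9, -0.2, 0.8]
finger_gap: 94.2
finger_force: 0.0
```

View pics/f.png

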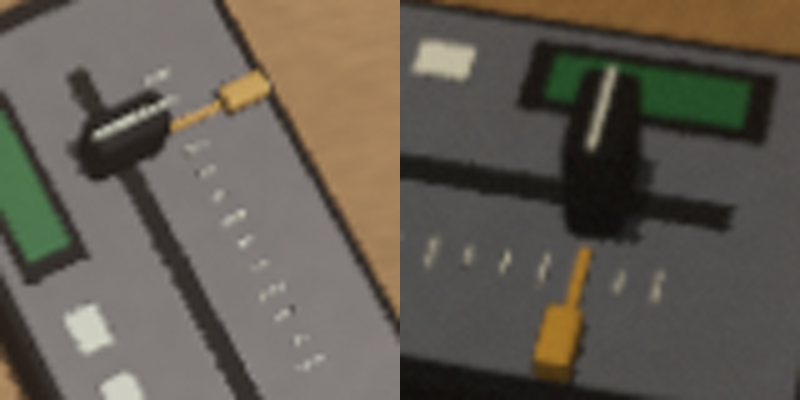

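Left (top view): white line (94,137)–(176,99), tongue (172,129)–(218,107). Right (scene view): line (212,68)–(193,149), tongue (185,249)–(174,303).

Run:
```python
from h import *
T=lambda u,v,z:atz("top",((u+.5)/5-.5+280,(v+.5)/5-.5+130),z)
S=lambda u,v,z:atz("scene",((u+.5)/5-.5+200,(v+.5)/5-.5+250),z)
W=lambda u,v,z:atz("wrist",((u+.5)/4-.5+160,(v+.5)/4-.5+120),z,([611.7,-136.7,171.9],[-3.1395,-.0013,1.852]))
d=np.array([np.cos(.2805),np.sin(.2805),0])
for n,g,c in[("t",(T(94,137,82)+T(176,99,82))/2,[T(172,129,46),T(218,107,46),T(242,88,55)]),
 ("s",(S(212,68,82)+S(193,149,82))/2,[S(185,249,46),S(174,303,46),S(164,312,55)]),
 ("w",W(380.5,314,82),[W(377,412,46),W(377,450,55),W(377,520,47)])]:
    print(n,g,[round(float((p-g)@d),2) for p in c])
```

```text
t [ 612.36564633 -140.22624586   82.        ] [-0.55, -0.37, 0.11]
s [ 610.8819787  -135.66575799   82.        ] [-1.19, -0.31, -0.63]
w [ 613.40024523 -136.42421634   82.        ] [-0.67, -0.67, -0.65]
```

All three cameras put the grip within about 0.6 mm of the clip, which is measurement accuracy. It's released, and the arm is clear.

```bash
python3 -c "
from cell import manip
print(manip.sign_off())"
```

```text
the job is handed in; nothing more can be done
None
```

The temperature grip is level with the set-point clip to within about 0.6 mm by all three cameras and has been let go; the arm never went near the lamp dimmer's slider, and the job was handed in at about 11 s.

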